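Bank a parcel in the deposit box

ROBOT

A 6-joint arm with a two-finger parallel gripper is mounted at the origin on a cart in front of the work surface, level with it; the furniture and walls round the work are solid. World frame = base frame: x ahead of the robot, y to its left, z up, the work surface at z = 0. Lengths are in m, angles in rad, forces in N, time in s.
With the tool pointing down it reaches from about 0.325 to 0.925 m from the base axis. Payload 3.1 kg.
Tool frame: the origin (TCP) lies at the very end of the fingers, on their centre line; the grasp point (between the pads) lies 19 mm behind it; z points along the fingers, y is the line along which they close (so a half turn about z gives the same grasp; the last joint's range is limited). The gripper opens to 85 mm and grips with 20 to 120 N. Pads are 22 mm wide; open, the fingers measure 114 mm over their backs; the gripper's body (76 mm by 85 mm) begins 54 mm behind the grasp point. The pads swing forward as they close: fully open they stand 13 mm farther back than shut.
Start: joints at [1.068, 0.217, 1.613, -0, 1.311, -0.112], TCP at [0.238, 0.578, 0.202] pointing down, gripper open.
Joint ranges: [-2.75, 2.75], [-0.78, 2.1], [0.31, 2.55], [-1.13, 4.27], [0.13, 2.63], [-2.58, 2.58]. Speed limits (rad/s): [2.79, 2.79, 3.14, 3.14, 3.14, 3.14].

INTERFACE

Orientations are given as a 3x3 rotation matrix whose columns are the frame's x, y, z axes.
In Python, from cell import bot, snapshot, job gives the robot as it stands.
- The arm moves only by the shell command python3 -m crank 'ROWS'. ROWS is a JSON object of lists of equal length, an entry for each row: "angular": the turn, a rotation vector about the world's x, y, z in degrees, a list of three; "xyz": the shift along the world's x, y, z in m, a list of three; "jaw": the finger opening in m, from 0 to 0.0854. In form: {"angular": [[wx, wy, wz], ...], "xyz": [[dx, dy, dz], ...], "jaw": [jaw, ...]}. A call has 1 to 8 rows; each row shifts and turns the commanded pose from where the row before left it; what a row does not reach is not made up. A row lasts 1/10 s, in which the tool goes at most 50 mm and 8.59 degrees, less where a joint would pass 70% of its speed; a pose out of reach is approached as far as the arm can. A call is refused whole if a number of a shift passes 0.05 or a number of a turn 8.59, either way. A call with a gripper value outside its range is refused whole. The fingers move at their own pace and stop on an object; the grip force is fixed at half the most. Time passes only in rows, so rows that do not move let the fingers close. It gives the time, the measured TCP pose, the force, the opening and the grip force at its end, in the units of the state.
- bot.get_state(): the state, without advancing time (a new reading comes with each control period).
- snapshot(name): name is "scene" or "top" or "wrist"; returns a dict with "frame" (480x640x3 uint8, blue, green, red), "intrinsics" (3x3 intrinsics, pixels), "R" (3x3) and "t" (3): a world point X has camera coordinates R X + t. Camera axes: x right, y down, z forward; pixel columns grow to the right and rows downward; lengths in m; the calibration is good to about 2 mm. A picture is of the moment at which its call begins. There is no depth.
- job.close_job(): hands the job in; it is judged then, once.
The state is a dict: "clock": time; "joint_positions": joint angles; "qd": joint speeds; "joint_efforts": joint torques, N m; "tool_pos": TCP position; "tool_rot": TCP orientation; "force": force on the tool from outside, world axes, zero at the start; "moment": the same for the moment, N m; "gripper_width": finger opening in m; "finger_force": force on a finger pad.
Only numpy, scipy, OpenCV 4.12 (cv2) and the standard library are available. Lean on these libraries where they do the work, as an engineer would, in place of code of your own. Each camera call takes 0.05 s, during which the arm holds its last target. There are 200 camera calls.

TASK

A parcel is stuck with its nose in the low slot inside the deposit box's locked loading bay: turn the stirrup-handled key a full quarter-turn clockwise to its stop and swing the access panel fully open, leaning back well past upright. With the sole of the wooden push block behind the parcel (never your fingers), push it through the slot until it lies flat, wholly inside the vault and about 3 cm beyond the guard plate. Then lift the push block out and stand it on its sole on the worktop, well clear of the box, leaving the panel open and the tape roll, dropper bottle and rubber stamp undisturbed.

Things in the scene. Friction and masses are not known exactly. Their poses are not given: they have to be found in the camera images.
- deposit_box: Grey sheet-steel deposit box bolted to the worktop: loading bay in front, vault behind. Origin on the worktop, midway across; x is the feed direction, z up. It runs x -199 to +180 mm, y -93 to +93 mm (3 mm high bolted feet to y +-108) and is 86 mm high with the panel shut. The keyless lock disc on the vault roof is not used.
- slot (a point): Middle of the slot's mouth on the box's inner floor (4 mm above the worktop), in the front face of the guard plate; axes as the box. The guard plate is 6 mm thick and closes the end of the bay above the slot; the slot is 30 mm high, 170 mm wide. Behind it the vault: level floor, 140 mm long inside, 170 mm wide.
- bay (a point): Middle of the loading bay's floor; axes as the box. The bay is 225 mm long (x +-112 mm, ends at the slot), 170 mm wide, between 4 mm walls whose tops are 76 mm above this floor. Along the tops a rim is folded inward: 8 mm at the sides, 7 mm at the front wall. Covered by the access panel until that is opened.
- panel_hinge (a point): Middle of the access panel's hinge axis, above the guard plate, 88 mm above the worktop; the axis is this point's y, across the box. Shut, the panel reaches from here 233 mm to -x (towards the robot), a 6 mm plate 186 mm wide, its top 2 mm below the axis, 0.5 kg. The axes of this point turn with the panel.
- panel (a joint): Opening angle of the access panel: 0 shut and level, 1.57 upright, 1.92 leaning back over the vault at its stop. The free edge rises and swings in the feed direction. Stiff hinge (0.8 N m friction): it stays where it is left and takes some 7 N at the key to lift. It cannot rise while the key is locked.
- key (a joint): Key angle: 0 locked, 1.57 (stop) unlocked, growing clockwise as seen from above with the panel shut; starts at 0 to 0.15. It turns with about 0.06 N m and stays where it is left. The cam under the panel clears the box's rim from about 1.25 on.
- key_grip (a point): Middle of the round top bar (12 mm thick, 78 mm long) of the captive steel key's stirrup grip near the panel's free edge, 45 mm above the panel, 208 mm from the hinge; the loop below is open, 50 mm wide, 25 mm deep. x runs along the bar, z away from the panel. Locked, the bar lies in the feed direction; unlocked, parallel to the hinge, so the same grip can lift the panel, the bar rolling in the fingers.
- parcel_mid (a point): Centre, half-way up, of the flat taped beige parcel in the loading bay under the panel: 140 x 80 x 12 mm, 0.4 to 0.8 kg. Its x axis runs along the 140 mm, which lie across the box. At the start 10 to 30 mm of it are in the slot, and its straight rear edge lies in the bay, 50 to 75 mm before the slot.
- parcel: The same parcel; origin at the centre of its underside.
- block_grip (a point): Middle of the grip of the wooden push block, 66 mm above its underside. The upright handle (42 mm in x, 18 mm thick in y, top 90 mm above the underside) stands on a sole 110 x 60 x 16 mm that reaches 87 mm ahead of this point (+x, the square pushing end) and 23 mm behind it. Only the sole fits the slot. 0.16 kg. It starts on the worktop, left or right of the box.
- push_block: The same push block; origin at the centre of the sole's underside, x to the pushing end, z up.
- tape_roll: Brown roll of packing tape lying flat, 106 mm across, 48 mm high, on the side of the box where the push block is not; origin at the centre of its underside. A bystander.
- acid_bottle: Small dropper bottle, 30 mm across, 82 mm high, right of the vault; origin at the centre of its underside. A bystander.
- rubber_stamp: Wooden rubber stamp standing on its foot, 29 x 48 x 73 mm, left of the vault; origin at the centre of its underside. A bystander.
Not all that is in view belongs to the job. What is shaped like the push_block but orange is not meant.

How it is judged:
On the way, in this order (a step that is already met when the one before it is completed fails the run):
1. the key is turned a quarter-turn, the panel still shut (value of joint key above 1.35 rad and value of joint panel below 0.1 rad), for 0.1 s.
2. the panel is swung open past upright (value of joint panel above 1.65 rad), for 0.2 s.
3. the push block pushes the parcel (contact force between push_block and parcel above 0.5 N).
4. the parcel lies flat and wholly inside the vault (x of parcel_mid in the frame of slot above 0.06 m and z of parcel_mid in the frame of slot below 0.013 m and angle between parcel_mid's own z axis and vertical below 0.12 rad), for 0.2 s.
At the end, for the whole second after the job is handed in: Panel open past 95 degrees; parcel flat at rest in the vault, its centre at least 60 mm past the slot plane (rear edge some 14 mm past the guard plate's back); push block at rest upright on the worktop, its grip outside the box by 40 mm or more at the sides, 70 mm at the ends (all of step 4 and value of joint panel above 1.65 rad and (x of block_grip in the frame of slot below -0.3 m or y of block_grip in the frame of slot above 0.13 m or y of block_grip in the frame of slot below -0.13 m or x of block_grip in the frame of slot above 0.22 m) and angle between block_grip's own z axis and vertical below 0.1 rad and height (world z) of block_grip between 0.06 and 0.072 m and linear speed of each of parcel, push_block below 0.02 m/s); the robot touches nothing.
It fails at once if the fingers touch the parcel (contact force between the fingers and parcel above 0.5 N).
It fails at once if the tape roll is disturbed (moved over 3 cm) (distance of tape_roll from where it was at the start of the episode above 0.03 m).
It fails at once if the acid bottle is disturbed (moved over 3 cm) (distance of acid_bottle from where it was at the start of the episode above 0.03 m).
It fails at once if the rubber stamp is disturbed (moved over 3 cm) (distance of rubber_stamp from where it was at the start of the episode above 0.03 m).
It fails at once if the dropper bottle or the rubber stamp is tipped over (angle between any of acid_bottle, rubber_stamp's own z axis and vertical above 0.5 rad).
It also fails if it takes over 72 s, if anything falls off the work surface, if the arm or the gripper's body presses on something with over 40 N, if the wrist force passes 120 N, or if a joint passes its speed limit or range.

## Working session

There is one attempt and no reset: what is moved stays moved. The work goes in short steps, Python scripts to look and compute and a shell command to move; the robot and the scene stay as the last step left them, time stands still between calls to the robot, and variables do not carry over. Pictures are saved under pics/ and viewed, at most 10 in all, crops included, and the job is handed in when it is done.

```bash
mkdir -p pics; ls; python3 - <<'E'
from cell import bot,snapshot
import cv2,numpy as np
for n in("scene","top"):
    s=snapshot(n); cv2.imwrite(f"pics/{n}0.png",s["frame"]); print(n,s["intrinsics"],s["R"],s["t"])
print(bot.get_state())
E
```

```text
pics
scene [[620.11583248   0.         311.16990003]
 [  0.         620.11583248 247.00663811]
 [  0.           0.           1.        ]] [[ 0.89269079 -0.45048664 -0.01284319]
 [-0.33033461 -0.63467859 -0.69861444]
 [ 0.30656518  0.62788922 -0.71538306]] [-0.50115275  0.28876543  1.20059877]
top [[441.7050084    0.         323.8448967 ]
 [  0.         441.7050084  236.69599586]
 [  0.           0.           1.        ]] [[ 6.97435967e-02 -9.97564659e-01 -7.62496513e-04]
 [-9.75913830e-01 -6.80714796e-02 -2.07264250e-01]
 [ 2.06707587e-01  1.51994852e-02 -9.78284697e-01]] [-0.02763398  0.56845336  1.06552106]
{'clock': 0.1, 'joint_positions': array([ 1.06780857e+00,  2.17683326e-01,  1.61478918e+00,  4.25024744e-05,
        1.31131023e+00, -1.12216579e-01]), 'qd': array([-0.00141133, -0.00247025, -0.00441696, -0.00091665,  0.00031023,
       -0.00190293]), 'joint_efforts': array([-1.07310156e-03, -3.98074079e+01, -3.04971421e+01, -1.64422954e-04,
        4.17778982e-03,  9.24139783e-06]), 'tool_pos': array([0.23764986, 0.57718576, 0.20088797]), 'tool_rot': array([[-9.24611263e-01,  3.80910514e-01, -1.09170844e-03],
       [ 3.80911971e-01,  9.24609358e-01, -1.89902584e-03],
       [ 2.86044935e-04, -2.17170550e-03, -9.99997601e-01]]), 'force': array([0.53975231, 0.78622548, 0.63961981]), 'moment': array([-0.03257125,  0.00599947, -0.03082204]), 'finger_force': 0.0, 'gripper_width': 0.0856709074372366}
```

View pics/scene0.png

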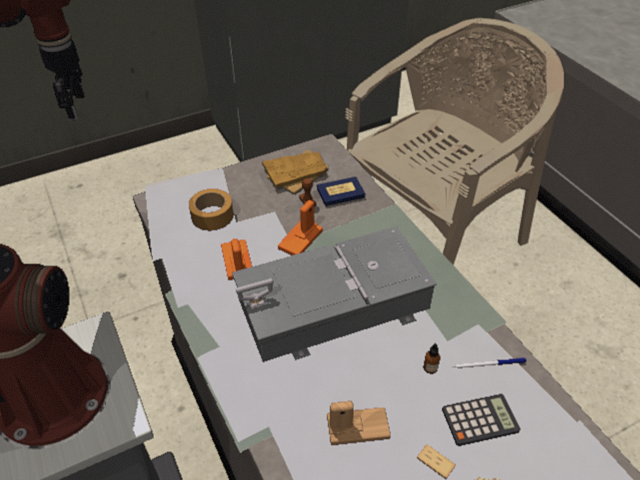

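View pics/top0.png

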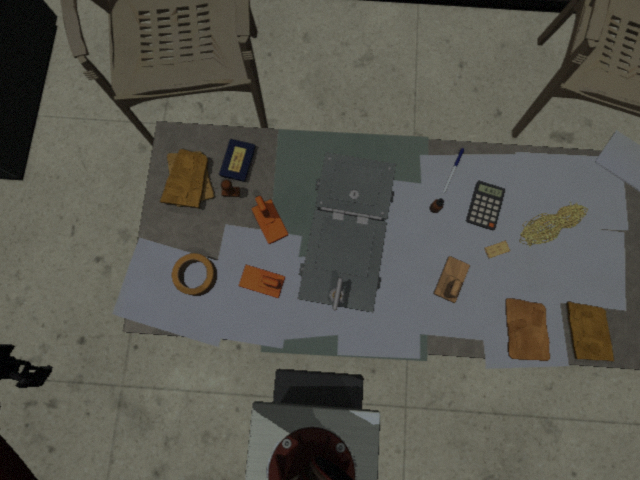

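The scene holds a box with its key bar at top (338,292), the tape roll at (193,274), the dropper bottle at (437,205) and the stamp at (232,188). Three things are shaped like the push block: orange at top (268,222), orange at (262,282), and bare wood at (453,280). The wooden one fits because the orange ones are ruled out, and it lies on the opposite side from the tape. I'll confirm it in an enlarged crop.

```bash
python3 - <<'E'
import cv2
a=cv2.imread("pics/top0.png")[140:330,290:480]; a=cv2.convertScaleAbs(a,alpha=1.6)
cv2.imwrite("pics/c1.png",cv2.resize(a,None,fx=3.1,fy=3.1,interpolation=cv2.INTER_CUBIC))
b=cv2.imread("pics/scene0.png")[220:460,225:445]
cv2.imwrite("pics/c2.png",cv2.resize(cv2.convertScaleAbs(b,alpha=1.4),None,fx=2.5,fy=2.5,interpolation=cv2.INTER_CUBIC))
E
```

```text
(no output)
```

View pics/c1.png

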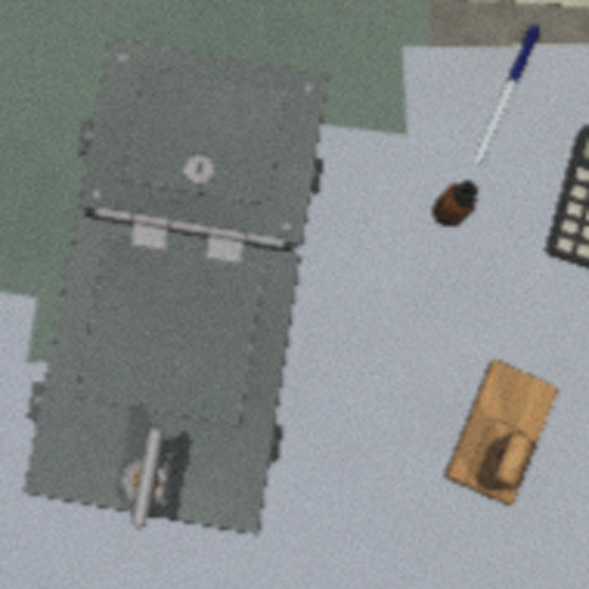

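View pics/c2.png

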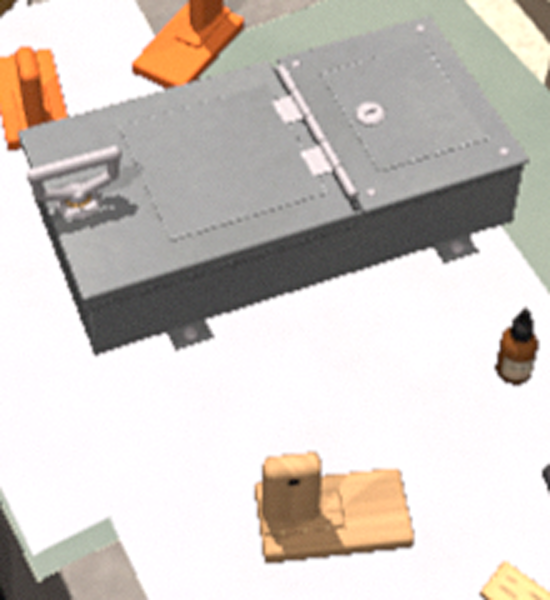

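The crop confirms the bare wooden block: its handle is near the base end and the square end faces away. Now I'll cast rays.

```bash
cat > h.py <<'E'
import numpy as np
def ray(s,u,v,z):
    K,R,t=[np.array(s[k]) for k in("intrinsics","R","t")]
    d=R.T@np.linalg.solve(K,[u,v,1]); c=-R.T@t
    return c+d*(z-c[2])/d[2]
E
python3 - <<'E'
from cell import snapshot
from h import *
s=snapshot("top"); sc=snapshot("scene")
T=lambda u,v,z: ray(s,290+u/3.1,140+v/3.1,z)
S=lambda u,v,z: ray(sc,225+u/2.5,220+v/2.5,z)
np.set_printoptions(precision=4,suppress=True)
box=dict(nl=T(25,492,.086),nr=T(259,532,.086),hl=T(86,210,.088),hr=T(294,246,.088),fl=T(110,45,.086),fr=T(328,75,.086))
sb=dict(nl=S(22,132,.086),nr=S(85,297,.086),fr=S(527,160,.086),fl=S(430,17,.086))
key=[T(155,430,.131),T(139,522,.131)]; skey=[S(117,154,.131),S(32,176,.131)]
for n,d in(("box",box),("sb",sb)):
    for k,v in d.items(): print(n,k,v)
    e=d["nl"]-d["nr"]; f=d["fl"]-d["nl"]; g=d["fr"]-d["nr"]
    print("yaws",np.degrees(np.arctan2(-e[0],e[1])),[np.degrees(np.arctan2(x[1],x[0])) for x in(f,g)],np.linalg.norm(e),np.linalg.norm(f))
    print("ctr",sum(d[k] for k in("nl","nr","fl","fr"))/4)
e=box["hl"]-box["hr"];print("hinge",(box["hl"]+box["hr"])/2,np.degrees(np.arctan2(-e[0],e[1])),np.linalg.norm(e))
for k in(key,skey): d=k[0]-k[1];print("key",k,(k[0]+k[1])/2,np.degrees(np.arctan2(d[1],d[0])),np.linalg.norm(d))
b=[T(497,360,.016),T(558,388,.016),T(512,503,.016),T(446,475,.016)]
print("block",b,sum(b)/4); 
for p,q in((0,3),(1,2)):
    d=b[p]-b[q];print(np.degrees(np.arctan2(d[1],d[0])),np.linalg.norm(d))
print("handle top",T(515,450,.09),"scene",S(293,463,.09),"sole scene",[S(*p,.016) for p in((403,470),(412,548),(267,558))])
E
```

```text
box nl [0.4064 0.063  0.086 ]
box nr [ 0.3884 -0.1202  0.086 ]
box hl [0.6362 0.0321 0.088 ]
box hr [ 0.6178 -0.1375  0.088 ]
box fl [0.7806 0.0226 0.086 ]
box fr [ 0.7667 -0.1599  0.086 ]
yaws -5.614531334658888 [np.float64(-6.175479510088798), np.float64(-6.000491370277947)] 0.1840848061389083 0.3763355116642197
ctr [ 0.5855 -0.0486  0.086 ]
sb nl [0.4112 0.0609 0.086 ]
sb nr [ 0.3909 -0.1193  0.086 ]
sb fr [ 0.769  -0.1597  0.086 ]
sb fl [0.7894 0.021  0.086 ]
yaws -6.438785968608016 [np.float64(-6.015652793017463), np.float64(-6.10623137547065)] 0.18129256194373508 0.38032559619344014
ctr [ 0.5901 -0.0493  0.086 ]
hinge [ 0.627  -0.0527  0.088 ] -6.178665747576085 0.17063547110620794
key [array([ 0.4565, -0.0337,  0.131 ]), array([ 0.3873, -0.0261,  0.131 ])] [ 0.4219 -0.0299  0.131 ] -6.268162744197593 0.06958302396756723
key [array([ 0.4583, -0.0354,  0.131 ]), array([ 0.3899, -0.0256,  0.131 ])] [ 0.4241 -0.0305  0.131 ] -8.165887958499432 0.06903769308868002
block [array([ 0.5493, -0.3219,  0.016 ]), array([ 0.529 , -0.3734,  0.016 ]), array([ 0.4301, -0.3355,  0.016 ]), array([ 0.4494, -0.2806,  0.016 ])] [ 0.4894 -0.3278  0.016 ]
-22.43554080037591 0.10813674271675235
-20.94594675925385 0.10588702469042993
handle top [ 0.4652 -0.3161  0.09  ] scene [ 0.4625 -0.3182  0.09  ] sole scene [array([ 0.5547, -0.3241,  0.016 ]), array([ 0.5277, -0.3803,  0.016 ]), array([ 0.4315, -0.3396,  0.016 ])]
```

Box yaw is about -6.1°, the hinge is near (0.631,-0.053), the key bar is at (0.423,-0.031,0.131) at yaw about -8°, and the block is at yaw about -21.5°. Next I move above the key.

```bash
python3 -m crank '{"angular":[[0,0,1.8],[0,0,1.8],[0,0,1.8],[0,0,1.8],[0,0,1.8],[0,0,1.8],[0,0,1.8],[0,0,1.8]],"xyz":[[0.013,-0.043,0],[0.013,-0.043,0],[0.013,-0.043,0],[0.013,-0.043,0],[0.013,-0.043,0],[0.013,-0.043,0],[0.013,-0.043,0],[0.013,-0.043,0]],"jaw":[0.085,0.085,0.085,0.085,0.085,0.085,0.085,0.085]}' && python3 -m crank '{"angular":[[0,0,0],[0,0,0],[0,0,0],[0,0,0],[0,0,0],[0,0,0],[0,0,0]],"xyz":[[0.013,-0.043,0],[0.013,-0.043,0],[0.013,-0.043,0],[0.013,-0.043,0],[0.013,-0.043,0],[0.013,-0.043,0],[0,0,0]],"jaw":[0.085,0.085,0.085,0.085,0.085,0.085,0.085]}'
python3 - <<'E'
from cell import snapshot,bot
import cv2
s=snapshot("wrist"); cv2.imwrite("pics/w1.png",s["frame"]); print(s["intrinsics"],s["R"],s["t"])
print(bot.get_state()["tool_rot"])
E
```

```text
clock: 1.0
tool_pos: [0.3421, 0.2322, 0.2021]
tool_rot: [[-0.991, 0.137, 0.001], [0.137, 0.991, 0.0], [-0.001, 0.0, -1.0]]
force: [0.5, -0.7, 0.6]
gripper_width: 0.0849
finger_force: 0.0
clock: 1.7
tool_pos: [0.4213, -0.0288, 0.2025]
tool_rot: [[-0.989, 0.146, 0.001], [0.146, 0.989, -0.002], [-0.002, -0.002, -1.0]]
force: [-1.0, 0.3, 0.4]
gripper_width: 0.085
finger_force: 0.0
[[428.3629376    0.         316.74802796]
 [  0.         428.3629376  237.17561783]
 [  0.           0.           1.        ]] [[ 0.14552187  0.98935313 -0.0019424 ]
 [ 0.94182224 -0.13792889  0.30650693]
 [ 0.30297567 -0.04643286 -0.95186645]] [-0.03203122 -0.44100238  0.25040082]
[[-9.89513238e-01  1.44442123e-01 -1.60647143e-04]
 [ 1.44442133e-01  9.89513248e-01 -5.43608841e-05]
 [ 1.51110474e-04 -7.69950303e-05 -9.99999986e-01]]
```

View pics/w1.png

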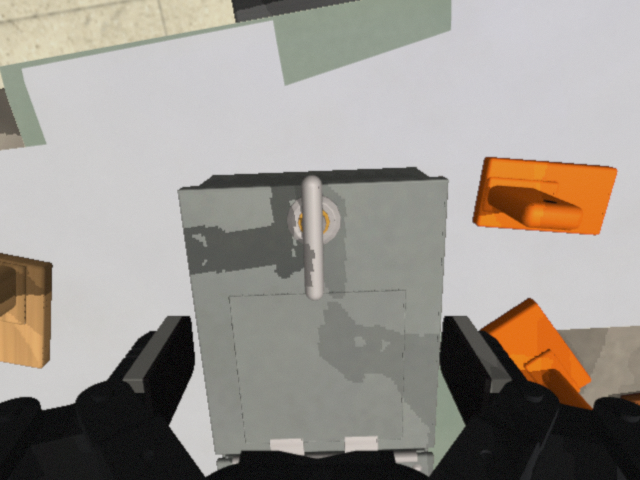

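The wrist view shows the bar running from pixel (311,181) to (315,295), centred between the fingers. I'll refine its position from here.

```bash
python3 - <<'E'
from cell import snapshot
from h import *
s=snapshot("wrist")
a,b=ray(s,311.5,182,.131),ray(s,315,293,.131);d=b-a
print((a+b)/2,np.degrees(np.arctan2(d[1],d[0])),np.linalg.norm(d))
l,r=ray(s,180,188,.086),ray(s,447,180,.086);e=r-l
print(l,r,np.linalg.norm(e),np.degrees(np.arctan2(-e[0],e[1])),(l+r)/2)
E
```

```text
[ 0.42154697 -0.02895095  0.131     ] -6.700234352177781 0.0693755740823349
[ 0.38640256 -0.11560125  0.086     ] [0.40702619 0.0641054  0.086     ] 0.18088619576155665 -6.5467804172038955 [ 0.39671437 -0.02574792  0.086     ]
```

```bash
python3 -m crank '{"angular":[[0,0,0.4],[0,0,0.4],[0,0,0],[0,0,0],[0,0,0],[0,0,0],[0,0,0],[0,0,0]],"xyz":[[0.001,-0.001,-0.03],[0,0,-0.03],[0,0,-0.03],[0,0,0],[0,0,0],[0,0,0],[0,0,0],[0,0,0]],"jaw":[0.085,0.085,0.085,0.085,0.01,0.01,0.01,0.01]}' && python3 -m crank '{"angular":[[0,0,0],[0,0,0],[0,0,0]],"xyz":[[0,0,0],[0,0,0],[0,0,0]],"jaw":[0.01,0.01,0.01]}'
```

```text
clock: 2.6
tool_pos: [0.4223, -0.0253, 0.1136]
tool_rot: [[-0.992, 0.125, 0.003], [0.125, 0.992, -0.001], [-0.003, -0.0, -1.0]]
force: [0.6, 0.3, -0.3]
gripper_width: 0.0277
finger_force: 0.0
clock: 2.9
tool_pos: [0.4211, -0.0252, 0.1122]
tool_rot: [[-0.992, 0.125, 0.0], [0.125, 0.992, -0.0], [-0.0, 0.0, -1.0]]
force: [-0.3, -0.4, -0.3]
gripper_width: 0.01
finger_force: 0.0
```

Width reached 10 mm with no force, so the bar may not be between the pads. I'll look.

```bash
python3 - <<'E'
from cell import snapshot,bot
import cv2,numpy as np
s=snapshot("wrist")["frame"]; t=snapshot("scene")["frame"]
a=cv2.resize(t[220:400,200:360],(533,600),interpolation=cv2.INTER_CUBIC)
cv2.imwrite("pics/k1.png",np.hstack([a,cv2.resize(s[150:480,180:450],(267,326)) if 0 else np.vstack([cv2.resize(s,(267,200)),cv2.resize(s[150:480,180:450],(267,400))])]))
st=bot.get_state();print(st)
E
```

```text
{'clock': 3.0, 'joint_positions': array([-2.26449451e-01, -1.29323574e-01,  2.15315571e+00, -1.01402627e-05,
        1.11783629e+00, -1.67153044e+00]), 'qd': array([ 0.00035668,  0.0021882 ,  0.00043254, -0.00057045,  0.00021964,
        0.0015261 ]), 'joint_efforts': array([ 5.08935365e-03, -2.21019834e+01, -2.76327717e+01,  1.05613904e-04,
       -5.32726644e-04,  5.53485586e-05]), 'tool_pos': array([ 0.42102377, -0.02517359,  0.11209483]), 'tool_rot': array([[-9.92108782e-01,  1.25380058e-01, -7.58852084e-05],
       [ 1.25380057e-01,  9.92108785e-01,  8.12749740e-06],
       [ 7.63054080e-05, -1.45113025e-06, -9.99999997e-01]]), 'force': array([ 0.38695343, -0.92976017, -0.32216209]), 'moment': array([-0.0018632,  0.0814651,  0.0032281]), 'finger_force': 0.0, 'gripper_width': 0.0100233254272573}
```

View pics/k1.png

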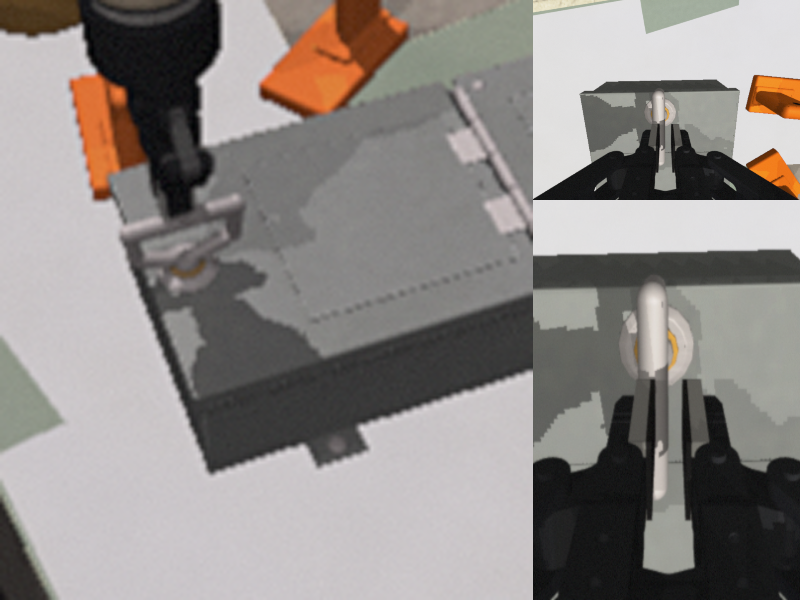

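```bash
python3 - <<'E'
from cell import snapshot,bot
from h import *
import cv2
st=bot.get_state();p=st["tool_pos"];R=st["tool_rot"]
print(p,st["gripper_width"])
for n in("scene","wrist"):
    s=snapshot(n)
    pr=lambda X:(lambda q:(s["intrinsics"]@q/q[2])[:2].round(1))(s["R"]@X+s["t"])
    print(n,"tcp",pr(p),"grasp",pr(p-.019*R[:,2]),"bar est",pr(np.array([.422,-.030,.131])),pr(np.array([.458,-.0345,.131])),pr(np.array([.386,-.026,.131])))
    cv2.imwrite(f"pics/now_{n}.png",s["frame"])
a=cv2.imread("pics/now_scene.png")[270:320,225:285];b=cv2.imread("pics/now_wrist.png")[150:350,230:400]
cv2.imwrite("pics/k2.png",np.hstack([cv2.resize(a,(450,375),interpolation=cv2.INTER_CUBIC),cv2.resize(b,(319,375),interpolation=cv2.INTER_CUBIC)]))
E
```

```text
[ 0.42102377 -0.02517359  0.11209483] 0.0100233254272573
scene tcp [253.2 290.9] grasp [252.4 284.7] bar est [253.8 286.2] [271.5 281.3] [236.  291.2]
wrist tcp [317.5 287.4] grasp [317.6 307.5] bar est [305.8 311. ] [306.5 388.6] [303.6 222.6]
```

View pics/k2.png

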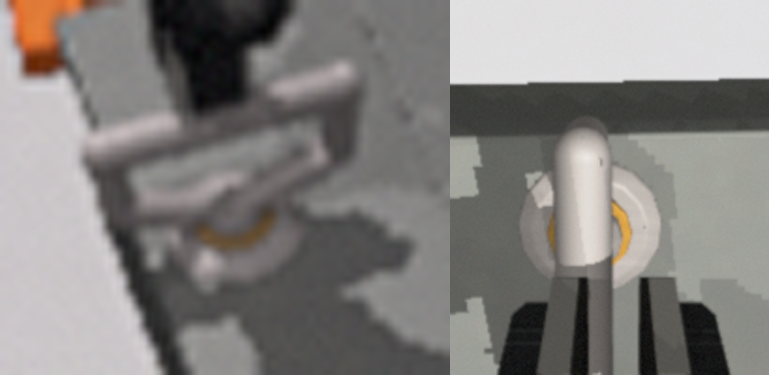

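The bar lies 4–5 mm to -y of the fingers' centre line. The left fingertip seems to be above the bar rather than beside it, so I'll check the tip height by triangulation.

```bash
python3 - <<'E'
from cell import snapshot,bot
from h import *
np.set_printoptions(precision=4,suppress=True)
w=snapshot("wrist");sc=snapshot("scene");st=bot.get_state();p=st["tool_pos"];R=st["tool_rot"]
print("cam in tool",R.T@(-w["R"].T@w["t"]-p), "R", R.T@w["R"].T)
print("barR @131,145",[ray(w,301,217,z) for z in(.125,.131)])
for z in(.11,.12,.13,.14,.15,.16):
    X=ray(w,345,298,z);q=sc["R"]@X+sc["t"];print(z,X,R.T@(X-p),(sc["intrinsics"]@q/q[2])[:2])
E
```

```text
cam in tool [ 0.0777 -0.0005 -0.1711] R [[ 0.0004 -0.9524 -0.3049]
 [ 1.      0.0003  0.0004]
 [-0.0003 -0.3049  0.9524]]
barR @131,145 [array([ 0.3853, -0.0271,  0.125 ]), array([ 0.3838, -0.0267,  0.131 ])]
0.11 [ 0.4286 -0.0138  0.11  ] [-0.0061  0.0122  0.002 ] [254.4972 286.4168]
0.12 [ 0.4237 -0.0139  0.12  ] [-0.0013  0.0115 -0.008 ] [251.8679 284.0385]
0.13 [ 0.4188 -0.014   0.13  ] [ 0.0036  0.0107 -0.018 ] [249.2011 281.6264]
0.14 [ 0.4139 -0.0142  0.14  ] [ 0.0084  0.01   -0.028 ] [246.4961 279.1797]
0.15 [ 0.409  -0.0143  0.15  ] [ 0.0132  0.0093 -0.038 ] [243.7521 276.6977]
0.16 [ 0.4041 -0.0144  0.16  ] [ 0.0181  0.0085 -0.048 ] [240.9683 274.1796]
```

```bash
python3 -m crank '{"angular":[[0,0,0],[0,0,0],[0,0,0],[0,0,0],[0,0,0],[0,0,0]],"xyz":[[0,0,0.01],[0,-0.004,0],[0,0,0],[0,0,-0.01],[0,0,-0.008],[0,0,-0.007]],"jaw":[0.06,0.06,0.06,0.06,0.06,0.06]}' && python3 -m crank '{"angular":[[0,0,0],[0,0,0],[0,0,0],[0,0,0],[0,0,0],[0,0,0]],"xyz":[[0,0,0],[0,0,0],[0,0,0],[0,0,0],[0,0,0],[0,0,0]],"jaw":[0.06,0.005,0.005,0.005,0.005,0.005]}'
```

```text
clock: 3.8
tool_pos: [0.4202, -0.0289, 0.0956]
tool_rot: [[-0.992, 0.125, -0.002], [0.125, 0.992, 0.0], [0.002, 0.0, -1.0]]
force: [0.3, 0.8, -0.5]
gripper_width: 0.06
finger_force: 0.0
clock: 4.4
tool_pos: [0.4212, -0.0313, 0.0978]
tool_rot: [[-0.992, 0.124, 0.0], [0.124, 0.992, -0.005], [-0.001, -0.005, -1.0]]
force: [-1.9, -6.1, 1.3]
gripper_width: 0.0095
finger_force: 58.6
```

It holds, but the 9.5 mm width suggests a grip near the very tips, above the bar's middle. I'll re-grip about 10 mm lower and watch the force.

```bash
python3 -m crank '{"angular":[[0,0,0],[0,0,0],[0,0,0],[0,0,0],[0,0,0],[0,0,0]],"xyz":[[0,0,0],[0,0,0],[0,0,-0.004],[0,0,-0.003],[0,0,-0.003],[0,0,0]],"jaw":[0.035,0.035,0.035,0.035,0.035,0.035]}' && python3 -m crank '{"angular":[[0,0,0],[0,0,0],[0,0,0],[0,0,0]],"xyz":[[0,0,0],[0,0,0],[0,0,0],[0,0,0]],"jaw":[0.005,0.005,0.005,0.005]}'
python3 - <<'E'
from cell import snapshot
import cv2,numpy as np
a=snapshot("scene")["frame"][270:320,225:285];b=snapshot("wrist")["frame"][150:350,230:400]
cv2.imwrite("pics/k3.png",np.hstack([cv2.resize(a,(450,375),interpolation=cv2.INTER_CUBIC),cv2.resize(b,(319,375),interpolation=cv2.INTER_CUBIC)]))
E
```

```text
clock: 5.0
tool_pos: [0.4204, -0.0289, 0.0864]
tool_rot: [[-0.992, 0.125, -0.001], [0.125, 0.992, 0.0], [0.001, 0.0, -1.0]]
force: [-0.1, -0.7, 0.2]
gripper_width: 0.0349
finger_force: 0.0
clock: 5.4
tool_pos: [0.4208, -0.0313, 0.0873]
tool_rot: [[-0.992, 0.124, -0.001], [0.124, 0.992, -0.005], [0.0, -0.005, -1.0]]
force: [-2.4, -6.6, 0.8]
gripper_width: 0.0095
finger_force: 58.4
```

View pics/k3.png

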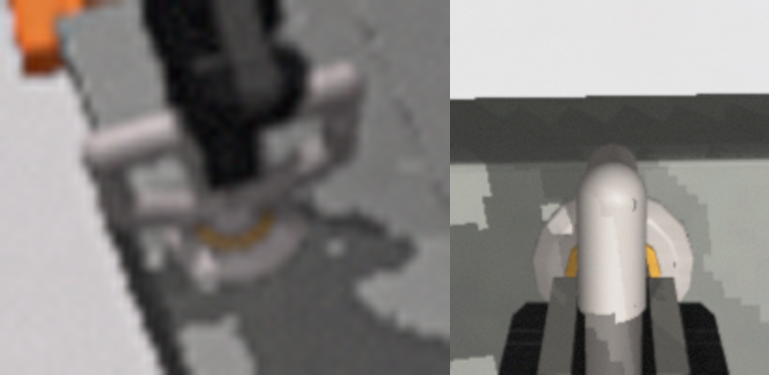

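Both grips held the bar. The earlier miss was just the jaw reading 2.5 mm small, so stopping at 10 mm never closed. The tips now reach the bottom of the loop, so I'll re-grip 12 mm higher to leave room for rolling and then turn the key.

```bash
python3 -m crank '{"angular":[[0,0,0],[0,0,0],[0,0,0],[0,0,0],[0,0,0],[0,0,0],[0,0,0],[0,0,0]],"xyz":[[0,0,0],[0,0,0],[0,-0.002,0.008],[0,0,0.005],[0,0,0],[0,0,0],[0,0,0],[0,0,0]],"jaw":[0.035,0.035,0.035,0.035,0,0,0,0]}' && python3 -m crank '{"angular":[[0,0,-8],[0,0,-8],[0,0,-8],[0,0,-8],[0,0,-8],[0,0,-8],[0,0,-8],[0,0,-8]],"xyz":[[0,0,0],[0,0,0],[0,0,0],[0,0,0],[0,0,0],[0,0,0],[0,0,0],[0,0,0]],"jaw":[0,0,0,0,0,0,0,0]}' && python3 -m crank '{"angular":[[0,0,-8],[0,0,-8],[0,0,-8],[0,0,0],[0,0,0]],"xyz":[[0,0,0],[0,0,0],[0,0,0],[0,0,0],[0,0,0]],"jaw":[0,0,0,0,0]}'
```

```text
clock: 6.3
tool_pos: [0.4218, -0.0315, 0.1012]
tool_rot: [[-0.992, 0.125, 0.001], [0.125, 0.992, -0.001], [-0.001, -0.001, -1.0]]
force: [-1.8, -1.0, 6.2]
gripper_width: 0.0087
finger_force: 58.7
clock: 7.1
tool_pos: [0.4223, -0.0309, 0.1012]
tool_rot: [[-0.317, 0.948, 0.002], [0.948, 0.317, 0.0], [-0.0, 0.002, -1.0]]
force: [0.2, 1.3, 4.8]
gripper_width: 0.0089
finger_force: 58.7
clock: 7.6
tool_pos: [0.4225, -0.0309, 0.1012]
tool_rot: [[0.088, 0.996, 0.003], [0.996, -0.088, 0.001], [0.001, 0.003, -1.0]]
force: [0.9, 1.9, 5.6]
gripper_width: 0.0085
finger_force: 58.8
```

```bash
python3 -m crank '{"angular":[[0,0,-1.5],[0,0,-1],[0,0,0]],"xyz":[[0,0,0],[0,0,0],[0,0,0]],"jaw":[0,0,0]}'; python3 - <<'E'
import numpy as np
ex=np.array([.9943,-.1063])
P=[]
for i in range(0,23):
    th=np.radians(5*i); a=np.radians(20*i/22)
    x=-.208*np.cos(th)+.043*np.sin(th)-.030*np.sin(a); z=.208*np.sin(th)+.043*np.cos(th)-.030*np.cos(a)
    P.append([x*ex[0],x*ex[1],z])
print(np.diff(P,axis=0).round(4).tolist())
E
```

```text
clock: 7.9
tool_pos: [0.4226, -0.0309, 0.1012]
tool_rot: [[0.13, 0.991, 0.003], [0.991, -0.13, 0.0], [0.001, 0.003, -1.0]]
force: [1.2, 2.4, 5.1]
gripper_width: 0.0088
finger_force: 59.1
[[0.004, -0.0004, 0.018], [0.0056, -0.0006, 0.0175], [0.0071, -0.0008, 0.0169], [0.0085, -0.0009, 0.0162], [0.0099, -0.0011, 0.0154], [0.0112, -0.0012, 0.0144], [0.0124, -0.0013, 0.0133], [0.0135, -0.0014, 0.0122], [0.0145, -0.0015, 0.0109], [0.0154, -0.0016, 0.0096], [0.0161, -0.0017, 0.0081], [0.0168, -0.0018, 0.0067], [0.0173, -0.0018, 0.0051], [0.0176, -0.0019, 0.0036], [0.0179, -0.0019, 0.002], [0.018, -0.0019, 0.0004], [0.0179, -0.0019, -0.0012], [0.0177, -0.0019, -0.0028], [0.0174, -0.0019, -0.0044], [0.017, -0.0018, -0.0059], [0.0164, -0.0017, -0.0074], [0.0156, -0.0017, -0.0089]]
```

```bash
python3 -m crank '{"angular":[[0.1,0.9,0],[0.1,0.9,0],[0.1,0.9,0],[0.1,0.9,0],[0.1,0.9,0],[0.1,0.9,0],[0,0,0]],"xyz":[[0.004,-0.0004,0.018],[0.0056,-0.0006,0.0175],[0.0071,-0.0008,0.0169],[0.0085,-0.0009,0.0162],[0.0099,-0.0011,0.0154],[0.0112,-0.0012,0.0144],[0,0,0]],"jaw":[0,0,0,0,0,0,0]}'; python3 - <<'E'
from cell import snapshot
import cv2
cv2.imwrite("pics/l1.png",snapshot("scene")["frame"][100:460,150:500])
E
```

```text
clock: 8.6
tool_pos: [0.4694, -0.0366, 0.1996]
tool_rot: [[0.131, 0.987, -0.091], [0.991, -0.131, 0.009], [-0.003, -0.092, -0.996]]
force: [0.2, -0.1, 0.7]
gripper_width: -0.0
finger_force: 0.0
```

View pics/l1.png

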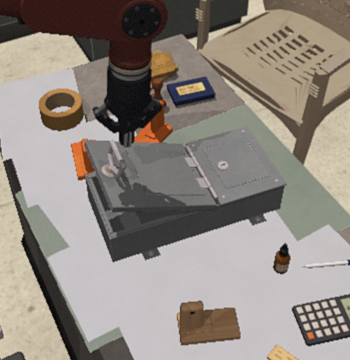

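The bar slipped out of the tips; the panel has lifted only part of the way. I'll back off, open the jaw and look at the bar's position (last picture).

```bash
python3 -m crank '{"angular":[[-0.1,-0.9,0],[-0.1,-0.9,0],[-0.1,-0.9,0],[-0.1,-0.9,0],[-0.1,-0.9,0],[-0.1,-0.9,0],[0,0,0]],"xyz":[[0,0,0.02],[0,0,0.02],[0,0,0.02],[-0.01,0.001,0],[-0.01,0.001,0],[-0.01,0.001,0],[0,0,0]],"jaw":[0,0.06,0.06,0.06,0.06,0.06,0.06]}'; python3 - <<'E'
from cell import snapshot
import cv2,numpy as np
a=snapshot("scene")["frame"];b=snapshot("wrist")["frame"]
cv2.imwrite("pics/s5.png",a);cv2.imwrite("pics/w5.png",b)
c=np.zeros((480,800,3),np.uint8)
c[:,:480]=cv2.resize(a[220:340,230:350],(480,480),interpolation=cv2.INTER_CUBIC)
c[:384,480:]=cv2.resize(b[:,120:520],(320,384),interpolation=cv2.INTER_AREA)
cv2.imwrite("pics/k4.png",cv2.convertScaleAbs(c,alpha=1.4))
E
```

```text
clock: 9.35
tool_pos: [0.4364, -0.0329, 0.2595]
tool_rot: [[0.133, 0.991, 0.002], [0.991, -0.133, -0.0], [-0.0, 0.002, -1.0]]
force: [0.0, -0.1, 0.2]
gripper_width: 0.0601
finger_force: 0.0
```

View pics/k4.png

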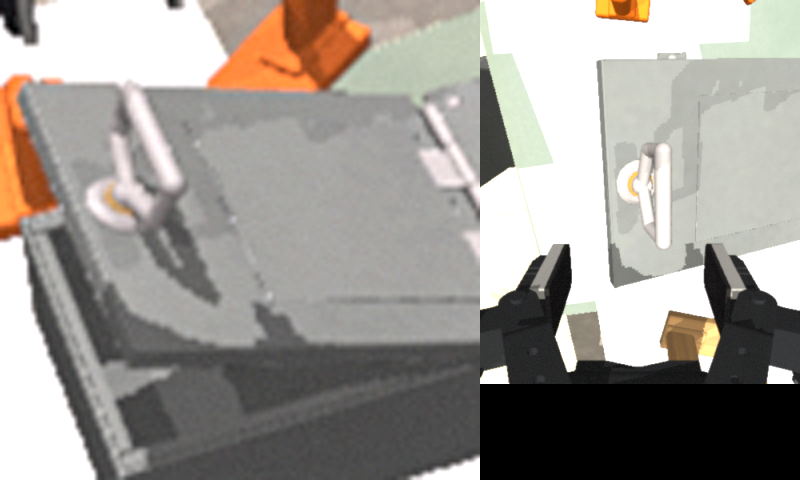

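Bar ends are at scene px (263,244) and (274,266), and wrist px (349,187) and (349,302). The bar lies parallel to the hinge and the panel is ajar. I'll triangulate.

```bash
python3 - <<'E'
from cell import snapshot,bot
from h import *
import cv2
np.set_printoptions(precision=4,suppress=True)
w=snapshot("wrist");s=snapshot("scene")
P=[np.array(q["intrinsics"])@np.c_[q["R"],q["t"]] for q in(w,s)]
a=np.array([[348.8,348.8],[190,300.]]);b=np.array([[263.3,273.8],[243.8,266.3]])
# bar ends; order by pairing: wrist up = +y?
for bb in(b,b[:,::-1]):
    X=cv2.triangulatePoints(P[0],P[1],a,bb);X=X[:3]/X[3];m=X.mean(1);d=X[:,0]-X[:,1]
    r=[np.linalg.norm((lambda q:q[:2]/q[2])(P[k]@np.r_[X[:,0],1])-[a,bb][k][:,0]) for k in(0,1)]
    dx=m-[.631,-.0535,.088];xb=.9943*dx[0]-.1063*dx[1];th=np.degrees(np.arctan2(m[2]-.088,-xb)-np.arctan2(.043,.208))
    print(X.T,m,np.linalg.norm(d),np.degrees(np.arctan2(d[1],d[0])),r,"th",th,"rad",np.hypot(xb,m[2]-.088))
print(bot.get_state()["tool_pos"])
E
```

```text
[[ 0.4595 -0.0034  0.2079]
 [ 0.4528 -0.0667  0.2085]] [ 0.4562 -0.035   0.2082] 0.06361925470963023 83.96458453884436 [np.float64(0.6966037517409872), np.float64(0.09111764827603076)] th 22.68053132282972 rad 0.21294353797199733
[[ 0.4687 -0.0171  0.1516]
 [ 0.4472 -0.0442  0.2512]] [ 0.4579 -0.0306  0.2014] 0.10544305213838118 51.539875199037745 [np.float64(10.418110585443717), np.float64(1.6559853499240733)] th 21.33163699741828 rad 0.20811426350558218
[ 0.4379 -0.0332  0.259 ]
```

The bar middle is at (0.456,-0.035,0.208), so the panel is at 22.7°, and the radius confirms the hinge estimate. The wrist view also puts the true fingertips about 22 mm behind the reported TCP, so I need to reach about 40 mm past the bar. I'll tilt the tool 15° and re-grip.

```bash
python3 -m crank '{"angular":[[0.5,4.97,0],[0.5,4.97,0],[0.5,4.97,0],[0,0,1],[0,0,0]],"xyz":[[0.008,-0.0008,0],[0.008,-0.0008,-0.011],[0.0074,-0.0007,-0.010],[0,0,-0.010],[0,0,0]],"jaw":[0.045,0.045,0.045,0.045,0.045]}' && python3 -m crank '{"angular":[[0,0,0],[0,0,0],[0,0,0],[0,0,0],[0,0,0],[0,0,0],[0,0,0]],"xyz":[[-0.005,0.0005,-0.019],[-0.005,0.0005,-0.019],[-0.0054,0.0006,-0.02],[0,0,0],[0,0,0],[0,0,0],[0,0,0]],"jaw":[0.045,0.045,0.045,0.045,0,0,0]}' && python3 -m crank '{"angular":[[0,0,0],[0,0,0]],"xyz":[[0,0,0],[0,0,0]],"jaw":[0,0]}'
python3 - <<'E'
import numpy as np
ex=np.array([.9943,-.1063])
P=[]
for i in range(21):
    th=np.radians(22.7+4.3*i); a=np.radians(15+5*i/20)
    x=-.208*np.cos(th)+.043*np.sin(th)-.040*np.sin(a); z=.208*np.sin(th)+.043*np.cos(th)-.040*np.cos(a)
    P.append([x*ex[0],x*ex[1],z])
print(np.diff(P,axis=0).round(4).tolist())
E
```

```text
clock: 10.05
tool_pos: [0.4598, -0.0351, 0.225]
tool_rot: [[0.115, 0.958, -0.262], [0.993, -0.113, 0.022], [-0.008, -0.263, -0.965]]
force: [0.0, 0.4, 0.2]
gripper_width: 0.0454
finger_force: 0.0
clock: 10.75
tool_pos: [0.4451, -0.0339, 0.1714]
tool_rot: [[0.115, 0.959, -0.258], [0.993, -0.113, 0.021], [-0.009, -0.259, -0.966]]
force: [-4.9, 0.3, 3.6]
gripper_width: 0.0091
finger_force: 58.5
clock: 10.95
tool_pos: [0.4446, -0.0338, 0.1705]
tool_rot: [[0.115, 0.959, -0.26], [0.993, -0.113, 0.021], [-0.009, -0.26, -0.965]]
force: [-5.1, 0.2, 3.8]
gripper_width: 0.0091
finger_force: 58.7
[[0.0093, -0.001, 0.0129], [0.0102, -0.0011, 0.0121], [0.0111, -0.0012, 0.0113], [0.0119, -0.0013, 0.0104], [0.0126, -0.0013, 0.0095], [0.0133, -0.0014, 0.0085], [0.0139, -0.0015, 0.0075], [0.0144, -0.0015, 0.0064], [0.0148, -0.0016, 0.0053], [0.0152, -0.0016, 0.0041], [0.0154, -0.0016, 0.0029], [0.0156, -0.0017, 0.0018], [0.0157, -0.0017, 0.0006], [0.0157, -0.0017, -0.0006], [0.0156, -0.0017, -0.0018], [0.0154, -0.0016, -0.003], [0.0151, -0.0016, -0.0042], [0.0148, -0.0016, -0.0053], [0.0143, -0.0015, -0.0064], [0.0138, -0.0015, -0.0075]]
```

Gripped again. I'll lift in smooth parts and check the grip between them.

```bash
python3 -m crank '{"angular":[[0,0.25,0],[0,0.25,0],[0,0.25,0],[0,0.25,0],[0,0.25,0]],"xyz":[[0.0093,-0.001,0.0129],[0.0102,-0.0011,0.0121],[0.0111,-0.0012,0.0113],[0.0119,-0.0013,0.0104],[0,0,0]],"jaw":[0,0,0,0,0]}' | tee o | tail -2; if [ $(awk '/finger_force/{print int($2)}' o) -gt 30 ]; then python3 -m crank '{"angular":[[0,0.25,0],[0,0.25,0],[0,0.25,0],[0,0.25,0],[0,0,0]],"xyz":[[0.0126,-0.0013,0.0095],[0.0133,-0.0014,0.0085],[0.0139,-0.0015,0.0075],[0.0144,-0.0015,0.0064],[0,0,0]],"jaw":[0,0,0,0,0]}'; fi
```

```text
gripper_width: 0.0094
finger_force: 59.7
clock: 11.95
tool_pos: [0.5406, -0.0442, 0.2523]
tool_rot: [[0.115, 0.947, -0.302], [0.993, -0.114, 0.021], [-0.014, -0.302, -0.953]]
force: [-8.3, 0.7, 15.0]
gripper_width: 0.0092
finger_force: 59.3
```

```bash
python3 -m crank '{"angular":[[0,0.25,0],[0,0.25,0],[0,0.25,0],[0,0.25,0],[0,0,0]],"xyz":[[0.0148,-0.0016,0.0065],[0.0152,-0.0016,0.0051],[0.0154,-0.0016,0.0029],[0.0156,-0.0017,0.0018],[0,0,0]],"jaw":[0,0,0,0,0]}' | tee o | tail -3; if [ $(awk '/finger_force/{print int($2)}' o) -gt 30 ]; then python3 -m crank '{"angular":[[0,0.25,0],[0,0.25,0],[0,0.25,0],[0,0.25,0],[0,0,0]],"xyz":[[0.0157,-0.0017,0.0006],[0.0157,-0.0017,-0.0006],[0.0156,-0.0017,-0.0018],[0.0154,-0.0016,-0.003],[0,0,0]],"jaw":[0,0,0,0,0]}'; fi
```

```text
force: [-3.1, -0.8, 12.3]
gripper_width: 0.009
finger_force: 59.2
clock: 12.95
tool_pos: [0.6694, -0.0591, 0.2641]
tool_rot: [[0.114, 0.941, -0.319], [0.993, -0.114, 0.018], [-0.02, -0.319, -0.947]]
force: [1.8, -3.2, 9.4]
gripper_width: 0.0091
finger_force: 60.8
```

```bash
python3 -m crank '{"angular":[[0,0.25,0],[0,0.25,0],[0,0.25,0],[0,0.25,0],[0,0,0],[0,0,0]],"xyz":[[0.0151,-0.0016,-0.0042],[0.0148,-0.0016,-0.0053],[0.0143,-0.0015,-0.0064],[0.0138,-0.0015,-0.0075],[0.004,-0.0004,-0.002],[0,0,0]],"jaw":[0,0,0,0,0,0]}'
```

```text
clock: 13.55
tool_pos: [0.729, -0.0648, 0.2376]
tool_rot: [[0.114, 0.933, -0.342], [0.993, -0.114, 0.02], [-0.02, -0.342, -0.94]]
force: [-0.1, 9.6, 7.8]
gripper_width: 0.009
finger_force: 63.2
```

The panel is at about 109°, near its stop. I'll release, withdraw along the panel direction, then go out sideways to the right.

```bash
python3 -m crank '{"angular":[[0,0,0],[0,0,0],[0,0,0],[0,0,0],[0,0,0],[0,0,0],[0,0,0]],"xyz":[[0,0,0],[0,0,0],[0.007,-0.0004,0.019],[0.007,-0.0004,0.019],[0.007,-0.0004,0.019],[0.007,-0.0004,0.019],[0,0,0]],"jaw":[0.022,0.022,0.022,0.022,0.022,0.022,0.022]}' && python3 -m crank '{"angular":[[0,0,0],[0,0,0],[0,0,0],[0,-6.5,0],[0,-6.5,0],[0,-6.5,0],[0,0,0],[0,0,0]],"xyz":[[0,-0.04,0],[0,-0.04,0],[0,-0.04,0],[0,-0.04,0],[0,-0.04,0],[-0.02,-0.02,0],[-0.03,-0.02,0],[0,0,0]],"jaw":[0.022,0.022,0.03,0.05,0.06,0.06,0.06,0.06]}'
python3 - <<'E'
from cell import snapshot,bot
from h import *
import cv2
from scipy.spatial.transform import Rotation as Ro
np.set_printoptions(precision=4,suppress=True)
t=snapshot("top")
hsv=cv2.cvtColor(t["frame"],cv2.COLOR_BGR2HSV)[200:330,420:500]
m=cv2.inRange(hsv,(8,60,60),(25,200,255));n,l,st,c=cv2.connectedComponentsWithStats(m)
for i in range(1,n):
    if st[i,4]>100:
        cnt=np.argwhere(l==i)[:,::-1].astype(np.float32)+[420,200]
        r=cv2.minAreaRect(cnt.astype(np.float32));print(r,st[i,4]);print([ray(t,*p,.016) for p in cv2.boxPoints(r)])
s=bot.get_state();y=np.radians(68.3)
G=np.array([[np.sin(y),np.cos(y),0],[-np.cos(y),np.sin(y),0],[0,0,-1]]);print(np.linalg.det(G))
print(s["tool_pos"],"rotvec",np.degrees(Ro.from_matrix(G@s["tool_rot"].T).as_rotvec()))
E
```

```text
clock: 14.25
tool_pos: [0.7573, -0.0656, 0.3129]
tool_rot: [[0.114, 0.934, -0.339], [0.993, -0.114, 0.02], [-0.019, -0.339, -0.941]]
force: [0.2, -0.1, 0.9]
gripper_width: 0.0225
finger_force: 0.0
clock: 15.05
tool_pos: [0.7002, -0.3089, 0.3082]
tool_rot: [[0.12, 0.993, -0.016], [0.993, -0.12, 0.022], [0.02, -0.019, -1.0]]
force: [0.6, 0.1, -0.4]
gripper_width: 0.0599
finger_force: 0.0
-1.0Traceback (most recent call last):
  File "<stdin>", line 15, in <module>
  File "scipy/spatial/transform/_rotation.pyx", line 1143, in scipy.spatial.transform._rotation.Rotation.from_matrix
ValueError: Non-positive determinant (left-handed or null coordinate frame) in rotation matrix 0: [[ 0.4766  0.879   0.0133]
 [ 0.879  -0.4762 -0.0228]
 [ 0.0137 -0.0226  0.9997]].
```

```bash
python3 - <<'E'
from cell import snapshot,bot
from h import *
import cv2
from scipy.spatial.transform import Rotation as Ro
np.set_printoptions(precision=4,suppress=True)
t=snapshot("wrist")
cv2.imwrite("pics/w6.png",t["frame"])
t=snapshot("scene")
hsv=cv2.cvtColor(t["frame"],cv2.COLOR_BGR2HSV)
o=cv2.cvtColor(cv2.imread("pics/scene0.png"),cv2.COLOR_BGR2HSV)
print(o[425,370],hsv[425,370],o[440,320])
m=cv2.inRange(o,(5,60,60),(28,220,255));m[:390]=0;n,l,st,c=cv2.connectedComponentsWithStats(m)
print([(s,) for s in st[1:] if s[4]>100])
s=bot.get_state();y=np.radians(68.3)
G=np.array([[-np.sin(y),np.cos(y),0],[np.cos(y),np.sin(y),0],[0,0,-1]])
print(s["tool_pos"],"rotvec",np.degrees(Ro.from_matrix(G@s["tool_rot"].T).as_rotvec()))
E
```

```text
[ 15 118 181] [ 15 118 217] [165   6 183]
[(array([ 327,  401,   63,   44, 2103], dtype=int32),), (array([417, 445,  38,  34, 626], dtype=int32),)]
[ 0.7056 -0.305   0.3093] rotvec [-0.648  -1.4244 74.8371]
```

```bash
python3 -m crank '{"angular":[[-0.06,-0.14,7.5],[-0.06,-0.14,7.5],[-0.06,-0.14,7.5],[-0.06,-0.14,7.5],[-0.06,-0.14,7.5]],"xyz":[[-0.025,-0.001,-0.012],[-0.025,-0.001,-0.012],[-0.025,-0.001,-0.012],[-0.025,-0.001,-0.012],[-0.025,-0.001,-0.012]],"jaw":[0.06,0.06,0.06,0.06,0.06]}' >o && python3 -m crank '{"angular":[[-0.06,-0.14,7.5],[-0.06,-0.14,7.5],[-0.06,-0.14,7.5],[-0.06,-0.14,7.5],[-0.06,-0.14,7.5],[0,0,0],[0,0,0]],"xyz":[[-0.024,-0.001,-0.010],[-0.024,-0.001,-0.010],[-0.024,-0.001,-0.010],[-0.024,-0.001,-0.010],[-0.023,-0.001,-0.010],[0,0,0],[0,0,0]],"jaw":[0.06,0.06,0.06,0.06,0.06,0.06,0.06]}'
cat > wood.py <<'E'
from cell import snapshot
from h import *
import cv2
np.set_printoptions(precision=4,suppress=True)
def find(n="wrist",zt=.016):
    t=snapshot(n);f=t["frame"];cv2.imwrite("pics/wood_%s.png"%n,f)
    h=cv2.cvtColor(f,cv2.COLOR_BGR2HSV);m=cv2.inRange(h,(8,60,40),(24,175,255))
    m=cv2.morphologyEx(m,cv2.MORPH_OPEN,np.ones((3,3)))
    N,l,st,c=cv2.connectedComponentsWithStats(m)
    for i in np.argsort(-st[1:,4])[:3]+1:
        if st[i,4]<300: continue
        cn=max(cv2.findContours((l==i).astype(np.uint8),0,2)[0],key=len)
        a=cv2.approxPolyDP(cn,4,True)[:,0]
        print("area",st[i,4],"hue",h[l==i].mean(0))
        for p in a: print(p,ray(t,*p,zt)[:2],"@090",ray(t,*p,zt+.074)[:2])
find()
E
python3 wood.py
```

```text
clock: 16.4
tool_pos: [0.463, -0.3151, 0.2002]
tool_rot: [[-0.93, 0.368, 0.001], [0.368, 0.93, 0.0], [-0.001, 0.001, -1.0]]
force: [-0.1, 0.3, -0.6]
gripper_width: 0.0602
finger_force: 0.0
area 17389 hue [ 15.6609 159.6366 108.9877]
[  0 108] [ 0.3042 -0.5226] @090 [ 0.3222 -0.4735]
[  0 206] [ 0.3718 -0.5687] @090 [ 0.3756 -0.51  ]
[ 45 270] [ 0.4361 -0.5652] @090 [ 0.4266 -0.5072]
[ 60 274] [ 0.4444 -0.5549] @090 [ 0.4331 -0.499 ]
[150 245] [ 0.4497 -0.4669] @090 [ 0.4374 -0.4294]
[111 174] [ 0.3825 -0.4672] @090 [ 0.3842 -0.4296]
[103 172] [ 0.3786 -0.4725] @090 [ 0.3811 -0.4339]
[107 168] [ 0.377  -0.4678] @090 [ 0.3798 -0.4301]
[ 89 166] [ 0.3701 -0.4808] @090 [ 0.3743 -0.4404]
[ 93 148] [ 0.3585 -0.4701] @090 [ 0.3652 -0.432 ]
[ 83 140] [ 0.35   -0.4744] @090 [ 0.3584 -0.4353]
[ 86 135] [ 0.3474 -0.47  ] @090 [ 0.3564 -0.4319]
[ 81 135] [ 0.3459 -0.4738] @090 [ 0.3552 -0.4349]
[ 82 126] [ 0.3401 -0.4694] @090 [ 0.3506 -0.4313]
[ 76 124] [ 0.337 -0.473] @090 [ 0.3481 -0.4342]
[ 75 111] [ 0.328  -0.4685] @090 [ 0.341  -0.4306]
[ 70 112] [ 0.3272 -0.4726] @090 [ 0.3404 -0.4339]
[63 93] [ 0.3128 -0.4701] @090 [ 0.329  -0.4319]
[45 88] [ 0.3044 -0.4812] @090 [ 0.3223 -0.4407]
area 8258 hue [ 16.0974 130.9478 161.947 ]
[345 168] [ 0.4494 -0.2846] @090 [ 0.4371 -0.2851]
[279 169] [ 0.4301 -0.3358] @090 [ 0.4218 -0.3256]
[283 288] [ 0.5304 -0.3747] @090 [ 0.5013 -0.3564]
[346 287] [ 0.5505 -0.3213] @090 [ 0.5172 -0.3141]
area 1725 hue [ 18.7681 144.9768 122.0928]
[639 210] [ 0.5753 -0.0635] @090 [ 0.5368 -0.1101]
[613 219] [ 0.5752 -0.0856] @090 [ 0.5367 -0.1275]
[617 283] [ 0.6368 -0.0924] @090 [ 0.5855 -0.1329]
[639 279] [ 0.6402 -0.0733] @090 [ 0.5882 -0.1178]
```

Block corners are found: yaw about -20.8°, grip point (0.459,-0.317). The gripper is almost over it, so I'll descend and grip.

```bash
python3 -m crank '{"angular":[[0,0,0.7],[0,0,0],[0,0,0],[0,0,0],[0,0,0],[0,0,0],[0,0,0],[0,0,0]],"xyz":[[-0.003,-0.002,-0.04],[0,0,-0.045],[0,0,-0.045],[0,0,-0.03],[0,0,-0.012],[0,0,0],[0,0,0],[0,0,0]],"jaw":[0.05,0.05,0.05,0.05,0.05,0,0,0]}' && python3 -m crank '{"angular":[[0,0,0],[0,0,0],[0,0,0],[0,0,0],[0,0,0]],"xyz":[[0,0,0],[0,0,0],[0,0,0],[0,0,0.02],[0,0,0]],"jaw":[0,0,0,0,0]}'; python3 -c "
from wood import *"|grep -A6 -n area|head -40
```

```text
clock: 17.25
tool_pos: [0.4606, -0.319, 0.0307]
tool_rot: [[-0.935, 0.356, 0.004], [0.356, 0.935, -0.003], [-0.005, -0.002, -1.0]]
force: [0.5, -0.0, -1.5]
gripper_width: 0.0173
finger_force: 59.9
clock: 17.75
tool_pos: [0.4597, -0.3188, 0.0502]
tool_rot: [[-0.935, 0.356, 0.003], [0.356, 0.935, -0.003], [-0.004, -0.002, -1.0]]
force: [1.0, 0.3, -1.5]
gripper_width: 0.0172
finger_force: 60.0
1:area 17275 hue [ 16.0839 131.9717 127.9301]
2-[261 222] [ 0.4314 -0.338 ] @090 [ 0.4152 -0.3211]
3-[254 231] [ 0.4345 -0.3431] @090 [ 0.4172 -0.3243]
4-[258 311] [ 0.4762 -0.3589] @090 [ 0.4438 -0.3344]
5-[271 311] [ 0.4787 -0.3524] @090 [ 0.4454 -0.3303]
6-[276 297] [ 0.472  -0.3468] @090 [ 0.4411 -0.3267]
7-[290 298] [ 0.4752 -0.3401] @090 [ 0.4432 -0.3224]
--
18:area 4235 hue [ 15.7329 158.0626 105.0746]
19-[  0 231] [ 0.3893 -0.4622] @090 [ 0.3883 -0.4004]
20-[  1 352] [ 0.4491 -0.5014] @090 [ 0.4265 -0.4254]
21-[ 49 337] [ 0.4503 -0.4716] @090 [ 0.4273 -0.4064]
22-[ 63 322] [ 0.445  -0.4596] @090 [ 0.4239 -0.3988]
23-[ 55 320] [ 0.4425 -0.463 ] @090 [ 0.4223 -0.4009]
24-[ 45 295] [ 0.4278 -0.4601] @090 [ 0.4129 -0.399 ]
```

The block is held and lifted (−1.5 N matches its weight). I'll carry it over the bay at box yaw and look at the parcel numerically.

```bash
python3 -m crank '{"angular":[[0,0,0],[0,0,0],[0,0,0],[0,0,2.1],[0,0,2.1],[0,0,2.1],[0,0,2.1],[0,0,2.1]],"xyz":[[0,0,0.035],[0,0,0.035],[0,0,0.03],[-0.0017,0.04,0],[-0.0017,0.04,0],[-0.0017,0.041,0],[-0.0017,0.041,0],[-0.0017,0.041,0]],"jaw":[0,0,0,0,0,0,0,0]}'>o && python3 -m crank '{"angular":[[0,0,2.1],[0,0,2.1],[0,0,0],[0,0,0]],"xyz":[[-0.0017,0.041,0],[-0.0017,0.041,0],[0,0,0],[0,0,0]],"jaw":[0,0,0,0]}'; python3 - <<'E'
from wood import *
print("---scene parcel, z=.016")
t=snapshot("scene");f=t["frame"];cv2.imwrite("pics/s8.png",f);h=cv2.cvtColor(f,cv2.COLOR_BGR2HSV)
m=cv2.inRange(h,(10,50,40),(28,200,255));m[:200]=0;m[360:]=0;m[:,:230]=0
N,l,st,c=cv2.connectedComponentsWithStats(m)
for i in range(1,N):
    if st[i,4]>60:
        cn=max(cv2.findContours((l==i).astype(np.uint8),0,2)[0],key=len)
        print(st[i],h[l==i].mean(0))
        for p in cv2.approxPolyDP(cn,2,True)[:,0]: print(p,ray(t,*p,.016)[:2])
E
```

```text
clock: 19.0
tool_pos: [0.4457, -0.0317, 0.1471]
tool_rot: [[-0.995, 0.105, -0.002], [0.105, 0.995, -0.0], [0.002, -0.0, -1.0]]
force: [1.1, -0.3, -1.7]
gripper_width: 0.0173
finger_force: 60.1
area 18155 hue [ 16.6789 125.7891 168.0364]
[259 222] [ 0.4484 -0.0749] @090 [ 0.4288 -0.0624]
[253 232] [ 0.4555 -0.0804] @090 [ 0.4342 -0.0666]
[257 313] [ 0.5216 -0.0872] @090 [ 0.4842 -0.0717]
[270 312] [ 0.5218 -0.0769] @090 [ 0.4843 -0.064 ]
[275 297] [ 0.5094 -0.0713] @090 [ 0.4749 -0.0597]
[290 299] [ 0.5123 -0.0599] @090 [ 0.4771 -0.0512]
[287 412] [ 0.6171 -0.0755] @090 [ 0.5562 -0.0629]
[280 414] [ 0.6185 -0.0817] @090 [ 0.5573 -0.0676]
[279 434] [ 0.6392 -0.0853] @090 [ 0.573  -0.0703]
[355 424] [ 0.6355 -0.0189] @090 [ 0.5702 -0.0201]
[353 414] [ 0.625  -0.0198] @090 [ 0.5622 -0.0208]
[346 412] [ 0.6223 -0.0255] @090 [ 0.5602 -0.0252]
[344 299] [ 0.5167 -0.0183] @090 [ 0.4804 -0.0197]
[358 297] [ 0.5161 -0.0073] @090 [ 0.48   -0.0114]
[363 312] [ 0.5294 -0.0044] @090 [ 0.49   -0.0092]
[379 314] [0.5324 0.008 ] @090 [0.4923 0.0001]
[382 231] [0.4646 0.0143] @090 [0.4411 0.0049]
[374
[... 2301 characters left out ...]
 ]
[311 277] [0.5771 0.0314]
[301 260] [0.5801 0.0885]
[277 267] [0.5222 0.0941]
[272 262] [0.5185 0.1135]
[272 268] [0.5108 0.0965]
[262 273] [0.4845 0.093 ]
[259 269] [0.4834 0.1073]
[258 255] [0.4988 0.1486]
[315 274  44  37 971] [ 17.242  123.7024 148.1565]
[337 274] [0.6329 0.0126]
[315 280] [0.5809 0.0194]
[317 288] [ 0.5742 -0.0035]
[334 310] [ 0.5783 -0.0748]
[358 302] [ 0.6345 -0.0792]
[350 287] [ 0.64   -0.0343]
[426 351  14   9  61] [ 12.1311 173.6557  91.7049]
[426 353] [ 0.6899 -0.2557]
[427 359] [ 0.6836 -0.2685]
[437 359] [ 0.7011 -0.2775]
[438 355] [ 0.7084 -0.2706]
[439 358] [ 0.706  -0.2774]
[438 354] [ 0.7097 -0.2686]
[433 357] [ 0.6968 -0.27  ]
[429 351] [ 0.6979 -0.2544]
```

The parcel's rear edge is at x ≈ 0.575, about 50 mm before the slot. The block's front would stand about 95 mm before it, so I'll lower it into the bay.

```bash
python3 -m crank '{"angular":[[0,0,0],[0,0,0],[0,0,0],[0,0,0],[0,0,0],[0,0,0],[0,0,0]],"xyz":[[0.003,-0.002,-0.02],[0,0,-0.025],[0,0,-0.025],[0,0,-0.02],[0,0,-0.012],[0,0,-0.007],[0,0,0]],"jaw":[0,0,0,0,0,0,0]}'
```

```text
clock: 19.8
tool_pos: [0.4491, -0.035, 0.0385]
tool_rot: [[-0.994, 0.108, -0.001], [0.108, 0.994, 0.0], [0.001, 0.0, -1.0]]
force: [-0.7, 0.4, -1.4]
gripper_width: 0.0173
finger_force: 60.2
```

```bash
python3 -m crank '{"angular":[[0,0,0],[0,0,0],[0,0,0],[0,0,0],[0,0,0],[0,0,0],[0,0,0],[0,0,0]],"xyz":[[0.005,-0.0005,-0.0025],[0.01,-0.001,0],[0.01,-0.001,0],[0.01,-0.001,0],[0.01,-0.001,0],[0.01,-0.001,0],[0.01,-0.001,0],[0.01,-0.001,0]],"jaw":[0,0,0,0,0,0,0,0]}' && python3 -m crank '{"angular":[[0,0,0],[0,0,0],[0,0,0],[0,0,0],[0,0,0],[0,0,0],[0,0,0]],"xyz":[[0.01,-0.001,0],[0.01,-0.001,0],[0.01,-0.001,0],[0.01,-0.001,0],[0.01,-0.001,0],[0.005,-0.0005,0],[0,0,0]],"jaw":[0,0,0,0,0,0,0]}'
```

```text
clock: 20.6
tool_pos: [0.5224, -0.0414, 0.0358]
tool_rot: [[-0.994, 0.106, -0.007], [0.106, 0.994, 0.001], [0.007, 0.001, -1.0]]
force: [-6.3, 0.3, 1.8]
gripper_width: 0.0175
finger_force: 60.7
clock: 21.3
tool_pos: [0.5794, -0.0473, 0.0359]
tool_rot: [[-0.994, 0.107, -0.002], [0.107, 0.994, 0.001], [0.002, 0.0, -1.0]]
force: [-1.8, 0.4, -2.6]
gripper_width: 0.0171
finger_force: 60.0
```

The push force was about 6 N while sliding and the block reached its target. Now I retract, lift out and carry it back to the right.

```bash
python3 -m crank '{"angular":[[0,0,0],[0,0,0],[0,0,0],[0,0,0],[0,0,0],[0,0,0],[0,0,0],[0,0,0]],"xyz":[[-0.01,0.001,0.001],[-0.02,0.002,0],[-0.025,0.0025,0],[-0.025,0.0025,0],[-0.025,0.0025,0],[-0.018,0.0018,0],[-0.003,0.0005,0],[0,0,0]],"jaw":[0,0,0,0,0,0,0,0]}' && python3 -m crank '{"angular":[[0,0,0],[0,0,0],[0,0,0],[0,0,0],[0,0,0],[0,0,0]],"xyz":[[0,0,0.02],[0,0,0.03],[0,0,0.03],[0,0,0.03],[0,0,0.01],[0,0,0]],"jaw":[0,0,0,0,0,0]}' && python3 -m crank '{"angular":[[0,0,0],[0,0,0],[0,0,0],[0,0,0],[0,0,0],[0,0,0],[0,0,0],[0,0,0]],"xyz":[[0,-0.035,0],[0,-0.04,0],[0,-0.04,0],[0,-0.04,0],[0,-0.04,0],[0,-0.04,0],[0,-0.035,0],[0,0,0]],"jaw":[0,0,0,0,0,0,0,0]}'; python3 - <<'E'
from wood import *
for n,z in(("scene",.016),("top",.016)):
    t=snapshot(n);f=t["frame"];cv2.imwrite(f"pics/{n}9.png",f);h=cv2.cvtColor(f,cv2.COLOR_BGR2HSV)
    P=np.array(t["intrinsics"])@np.c_[t["R"],t["t"]]
    poly=[]  # bay floor outline at parcel height
    for a,b in((-.2,.07),(-.2,-.07),(-.003,-.07),(-.003,.07)):
        q=P@[.6275+a*.9943+b*.1063,-.0532-a*.1063+b*.9943,.012,1];poly.append((q[:2]/q[2]).round())
    M=np.zeros(h.shape[:2],np.uint8);cv2.fillPoly(M,[np.int32(poly)],255)
    m=cv2.inRange(h,(8,50,30),(30,220,255))&M
    print(n,poly,"beige px in bay",cv2.countNonZero(m),"of",cv2.countNonZero(M),"mean hsv",cv2.mean(h,M)[:3])
E
```

```text
clock: 22.1
tool_pos: [0.4541, -0.0348, 0.0383]
tool_rot: [[-0.994, 0.107, 0.003], [0.107, 0.994, -0.0], [-0.003, -0.0, -1.0]]
force: [0.5, 0.1, -1.3]
gripper_width: 0.0172
finger_force: 60.1
clock: 22.7
tool_pos: [0.4563, -0.0353, 0.16]
tool_rot: [[-0.994, 0.107, 0.006], [0.107, 0.994, -0.001], [-0.006, -0.001, -1.0]]
force: [1.9, 0.3, -1.5]
gripper_width: 0.0171
finger_force: 60.2
clock: 23.5
tool_pos: [0.4527, -0.3086, 0.1555]
tool_rot: [[-0.994, 0.111, -0.001], [0.111, 0.994, -0.001], [0.001, -0.001, -1.0]]
force: [0.6, 0.6, -1.0]
gripper_width: 0.0173
finger_force: 60.1
area 17273 hue [ 16.0711 131.7226 127.6806]
[258 223] [ 0.4581 -0.3542] @090 [ 0.4385 -0.3414]
[258 311] [ 0.5309 -0.3654] @090 [ 0.494  -0.3499]
[271 311] [ 0.5321 -0.355 ] @090 [ 0.4948 -0.342 ]
[276 297] [ 0.5203 -0.3493] @090 [ 0.4858 -0.3376]
[290 299] [ 0.5232 -0.3384] @090 [ 0.4881 -0.3293]
[288 412] [ 0.6309 -0.3542] @090 [ 0.5701 -0.3414]
[280 415] [ 0.6333 -0.3616] @090 [ 0.5719 -0.347 ]
[279 423] [ 0.6417 -0.3637] @090 [ 0.5783 -0.3486]
[354 423] [ 0.649  -0.2978] @090 [ 0.5839 -0.2984]
[343 395] [ 0.6
[... 1250 characters left out ...]
9.2219 120.9434 184.6019]
[210 360] [ 0.5716 -0.4123] @090 [ 0.5249 -0.3856]
[191 336] [ 0.5474 -0.4236] @090 [ 0.5065 -0.3942]
[133 370] [ 0.574  -0.4788] @090 [ 0.5268 -0.4363]
[145 381] [ 0.5859 -0.4712] @090 [ 0.5358 -0.4305]
[177 363] [ 0.5714 -0.4404] @090 [ 0.5248 -0.407 ]
[205 369] [ 0.5798 -0.4181] @090 [ 0.5312 -0.3901]
scene [array([252., 299.]), array([272., 348.]), array([361., 320.]), array([336., 274.])] beige px in bay 184 of 4839 mean hsv (45.53213473858235, 33.51498243438727, 84.92539780946477)
top [array([310., 290.]), array([364., 299.]), array([375., 226.]), array([324., 217.])] beige px in bay 0 of 4067 mean hsv (78.90558150971232, 14.209982788296042, 63.89156626506024)
```

```bash
python3 - <<'E'
import cv2,numpy as np
from cell import snapshot
from h import ray
t=snapshot("scene");f=cv2.imread("pics/scene9.png");h=cv2.cvtColor(f,cv2.COLOR_BGR2HSV)
M=np.zeros(h.shape[:2],np.uint8);cv2.fillPoly(M,[np.int32([[252,299],[272,348],[361,320],[336,274]])],255)
m=cv2.inRange(h,(8,50,30),(30,220,255))&M
N,l,s,c=cv2.connectedComponentsWithStats(m)
for i in range(1,N):
    if s[i,4]>8: print(s[i],h[l==i].mean(0),ray(t,*c[i],.004)[:2],ray(t,*c[i],.016)[:2])
print(f[285:312:4,318:360:6].tolist())
E
```

```text
[313 297  44  20 182] [ 16.09340659  54.25824176 101.51648352] [ 0.57938417 -0.06657979] [ 0.57476006 -0.07491833]
[[[25, 25, 41], [23, 23, 20], [49, 51, 53], [29, 24, 24], [28, 26, 26], [30, 36, 59], [27, 33, 61]], [[27, 27, 50], [26, 28, 55], [26, 28, 48], [28, 28, 50], [26, 30, 60], [27, 32, 56], [27, 28, 54]], [[22, 26, 52], [27, 30, 54], [24, 26, 53], [27, 30, 54], [24, 27, 55], [25, 32, 56], [27, 30, 54]], [[24, 28, 58], [28, 34, 62], [29, 32, 62], [22, 25, 53], [23, 25, 53], [20, 25, 52], [27, 28, 53]], [[38, 42, 86], [28, 29, 61], [32, 35, 65], [29, 33, 62], [24, 28, 58], [22, 26, 52], [30, 35, 64]], [[72, 81, 90], [31, 36, 70], [32, 36, 73], [31, 35, 67], [31, 36, 67], [37, 41, 82], [21, 23, 48]], [[71, 80, 89], [74, 83, 90], [30, 33, 62], [27, 33, 63], [26, 31, 61], [26, 27, 43], [86, 101, 112]]]
```

That view is mostly blocked by the arm (dark red). I'll set the block down, back off and check again.

```bash
python3 -m crank '{"angular":[[0,0,0],[0,0,0],[0,0,0],[0,0,0],[0,0,0],[0,0,0],[0,0,0]],"xyz":[[0,0,-0.04],[0,0,-0.04],[0,0,-0.025],[0,0,-0.012],[0,0,-0.005],[0,0,-0.001],[0,0,0]],"jaw":[0,0,0,0,0,0,0]}'
```

```text
clock: 24.4
tool_pos: [0.4548, -0.3054, 0.0362]
tool_rot: [[-0.994, 0.106, 0.002], [0.106, 0.994, -0.002], [-0.003, -0.002, -1.0]]
force: [0.6, 0.4, -1.3]
gripper_width: 0.0173
finger_force: 60.2
```

```bash
python3 -m crank '{"angular":[[0,0,0],[0,0,0],[0,0,0],[0,0,0],[0,0,0],[0,0,0],[0,0,0]],"xyz":[[0,0,-0.003],[0,0,-0.002],[0,0,-0.001],[0,0,0],[0,0,0],[0,0,0],[0,0,0]],"jaw":[0,0,0,0,0.03,0.05,0.05]}' && python3 -m crank '{"angular":[[0,0,0],[0,0,0],[0,0,0],[0,0,0],[0,0,0],[0,0,0],[0,0,0],[0,0,0]],"xyz":[[0,0,0.03],[0,0,0.04],[0,0,0.04],[0,0,0.04],[-0.01,-0.03,0.03],[-0.02,-0.04,0.02],[-0.02,-0.04,0],[0,0,0]],"jaw":[0.05,0.05,0.05,0.05,0.05,0.05,0.05,0.05]}'; python3 - <<'E'
import cv2,numpy as np
from cell import snapshot
from h import ray
np.set_printoptions(precision=3,suppress=True)
t=snapshot("scene");f=t["frame"];cv2.imwrite("pics/fin.png",f);h=cv2.cvtColor(f,cv2.COLOR_BGR2HSV)
M=np.zeros(h.shape[:2],np.uint8);cv2.fillPoly(M,[np.int32([[252,299],[272,348],[361,320],[336,274]])],255)
m=cv2.inRange(h,(8,70,30),(30,220,255))
def comps(m,k):
    N,l,s,c=cv2.connectedComponentsWithStats(m)
    for i in range(1,N):
        if s[i,4]>k: print(s[i],h[l==i].mean(0),ray(t,*c[i],.012)[:2])
print("bay");comps(m&M,8);print(f[285:312:6,318:360:8].tolist())
m2=m.copy();m2[:340]=0;print("right side");comps(m2,40)
T=snapshot("top");g=T["frame"];a=cv2.imread("pics/top0.png")
d=cv2.absdiff(cv2.GaussianBlur(g,(5,5),0),cv2.GaussianBlur(a,(5,5),0)).max(2)
print("change at tape,stamp,bottle",[d[y-15:y+15,x-15:x+15].mean() for x,y in((193,274),(232,188),(437,205))])
E
```

```text
clock: 25.1
tool_pos: [0.4537, -0.3049, 0.0288]
tool_rot: [[-0.994, 0.107, 0.001], [0.107, 0.994, -0.0], [-0.001, -0.0, -1.0]]
force: [-0.4, -0.7, -0.0]
gripper_width: 0.0499
finger_force: 0.0
clock: 25.9
tool_pos: [0.4016, -0.4197, 0.2301]
tool_rot: [[-0.994, 0.112, 0.001], [0.112, 0.994, -0.005], [-0.001, -0.004, -1.0]]
force: [0.8, 1.2, -0.2]
gripper_width: 0.05
finger_force: 0.0
bay
[[[40, 48, 93], [34, 40, 76], [57, 64, 120], [60, 68, 130], [53, 60, 117], [48, 55, 106]], [[38, 32, 34], [33, 35, 63], [53, 61, 115], [38, 44, 84], [55, 61, 114], [45, 52, 99]], [[31, 28, 29], [31, 26, 28], [41, 40, 46], [42, 49, 95], [41, 48, 91], [40, 45, 93]], [[20, 18, 20], [25, 26, 26], [30, 29, 30], [33, 33, 51], [39, 44, 86], [38, 43, 86]], [[29, 27, 26], [27, 22, 24], [24, 22, 23], [25, 24, 26], [30, 37, 70], [34, 38, 71]]]
right side
[424 351  16  23 187] [ 12.39  149.476  81.829] [ 0.689 -0.275]
[362 395  21  32 346] [ 14.919 110.939 198.127] [ 0.53  -0.314]
[318 400  25  42 712] [ 14.552 113.813 139.904] [ 0.452 -0.298]
[456 431   9   9  50] [ 10.66 165.26 209.08] [ 0.646 -0.43 ]
[417 445  38  34 622] [ 20.715  96.381 235.638] [ 0.579 -0.451]
change at tape,stamp,bottle [np.float64(7.496666666666667), np.float64(4.2877777777777775), np.float64(7.626666666666667)]
```

The arm still blocks the view. I'll raise it and pass over the bay so the wrist camera looks in towards the slot.

```bash
python3 -m crank '{"angular":[[0,0,0],[0,0,0],[0,0,0],[0,0,0],[0,0,0],[0,0,0],[0,0,0],[0,0,0]],"xyz":[[0,0.045,0.01],[0,0.05,0.01],[0.004,0.05,0],[0.004,0.05,0],[0,0.05,0],[0,0.05,0],[0,0.05,0],[0,0.035,0]],"jaw":[0.05,0.05,0.05,0.05,0.05,0.05,0.05,0.05]}'; python3 - <<'E'
import cv2,numpy as np
from cell import snapshot
from h import ray
np.set_printoptions(precision=3,suppress=True)
t=snapshot("wrist");f=t["frame"];cv2.imwrite("pics/wf.png",f);h=cv2.cvtColor(f,cv2.COLOR_BGR2HSV)
P=np.array(t["intrinsics"])@np.c_[t["R"],t["t"]]
def pj(a,b,z):
    q=P@[.6275+a*.9943+b*.1063,-.0532-a*.1063+b*.9943,z,1];return np.int32((q[:2]/q[2]).round())
print("slot bottom/top L,R",pj(0,.08,.004),pj(0,-.08,.004),pj(0,.08,.034),pj(0,-.08,.034),"rear36",pj(.036,0,.016))
M=np.zeros(h.shape[:2],np.uint8);cv2.fillPoly(M,[np.array([pj(-.22,.08,.01),pj(-.22,-.08,.01),pj(.04,-.08,.016),pj(.04,.08,.016)])],255)
m=cv2.inRange(h,(8,60,30),(30,220,255))&M
N,l,s,c=cv2.connectedComponentsWithStats(m)
for i in range(1,N):
    if s[i,4]>15: print(s[i],h[l==i].mean(0),ray(t,*c[i],.016)[:2])
u=pj(0,0,.004)[0]
for a in np.arange(-.21,.061,.015): q=pj(a,0,.004);print(round(a,3),q,f[q[1],q[0]].tolist() if 0<=q[1]<480 else None)
E
```

```text
clock: 26.8
tool_pos: [0.4102, -0.0318, 0.2477]
tool_rot: [[-0.995, 0.103, -0.001], [0.103, 0.995, 0.002], [0.001, 0.002, -1.0]]
force: [0.4, 0.2, 0.4]
gripper_width: 0.0501
finger_force: 0.0
slot bottom/top L,R [388 375] [247 375] [393 392] [243 392] rear36 [317 408]
-0.21 [318 192] [134, 141, 138]
-0.195 [318 207] [126, 135, 133]
-0.18 [318 222] [143, 151, 149]
-0.165 [318 236] [138, 143, 144]
-0.15 [318 250] [136, 142, 141]
-0.135 [318 263] [135, 142, 140]
-0.12 [318 277] [135, 142, 140]
-0.105 [318 290] [136, 143, 142]
-0.09 [318 303] [137, 144, 142]
-0.075 [318 315] [138, 145, 144]
-0.06 [318 328] [138, 144, 144]
-0.045 [318 340] [140, 146, 145]
-0.03 [318 352] [141, 147, 147]
-0.015 [318 363] [138, 146, 143]
-0.0 [318 375] [138, 145, 143]
0.015 [318 386] [77, 82, 80]
0.03 [317 397] [54, 55, 56]
0.045 [317 408] [58, 59, 60]
0.06 [317 418] [57, 60, 60]
```

The wrist view shows bare grey floor all the way to the slot and no beige left in the bay. The block is standing at the right, and the bystanders have not changed. Handing in.

```bash
python3 -c "
from cell import job
print(job.close_job())"
```

```text
the job is handed in; nothing more can be done
None
```

I handed the job in at about 27 s: key turned, panel at about 109° when released, and block standing on the worktop well clear of the box on the right. The parcel is out of the bay and, judging from the arm's travel, about 30 mm past the guard plate. I could not see into the vault, and no verdict came back.

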